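# Seat a gas filter on the sprung valve of its purge stand and hold it there

## Task

The carrier-gas filter with the blue cap has to be purged before it goes on the chromatograph. Take it out of the grey parts tray, leaving everything else in and around the tray as it is, put its nose upright into the socket of the purge stand with the blue band, and press it down against the sprung valve until its flange is firmly down on the brass seat ring, without forcing it. Finish while still gripping it and leaning on it there: the spring pushes it out again if it is let go, so do not release it at the end.

Things in the scene. Friction and masses are not known exactly. Their poses are not given: they have to be found in the camera images.
- blue_filter: filter cartridge to take (about 140 g): ribbed blue cap, clear body with tan filling, round, 98 mm high, stands upright. Origin: centre of the nose underside, z up its axis. From the bottom: metal nose 30 mm diameter, 20 mm long (first 4 mm taper from 23 mm); flange 48 mm diameter, 20 to 27 mm up; clear body 37 mm diameter to 68 mm; cap 40 mm diameter, 68 to 98 mm. Grip the cap from above
- red_filter: the same cartridge with a red cap and green filling; stays standing in the tray
- yellow_filter: the same cartridge with a yellow cap and black filling; stays standing in the tray
- tray: grey parts tray, fixed, 210 mm (x) by 150 mm (y), 46 mm high, walls and floor 4 mm thick. Origin: centre of its underside. The three filters stand in a row along its x, about 60 mm apart, in any order (close the fingers along its y); parts under 55 mm high lie on both sides. To its right the chromatograph, 490 mm high, has its front left corner at x = 0.47, y = -0.40: bring the arm round it
- purge_stand: the purge stand, fixed to the bench: grey plate 84 x 90 x 8 mm with a round aluminium socket 53 mm diameter on it, a blue band round the socket, brass and steel ports on both sides along its y (up to 84 mm from the middle, under 60 mm high) and a small gauge. Origin: centre of the underside of the plate; z up
- socket_mouth (a point): centre of the socket's mouth, level with the upper face of the seat ring, 50 mm above the bench. The bore is 33 mm diameter and goes 32 mm down
- seat_ring: brass ring on top of the socket, 52 mm outer and 33 mm inner diameter, 4 mm thick: the hard stop on which the filter's flange lands. Origin: centre of its underside, 46 mm above the bench
- valve (a joint): travel of the sprung white valve head in the socket, m, 0 when it is up (its 17 mm wide face then stands 10 mm below the mouth), growing as it is pressed down. It pushes back with 4 N at 0 and 9 N at 0.010, where the filter's flange meets the seat ring
- jar: small clear jar with a white lid, 37 mm diameter, 48 mm high, in the tray; stays there. Origin: centre of its underside
- spare_valve: small brass valve with a black round knob, 50 mm long, 42 mm high, in the tray; stays there. Origin: centre of its underside
- cap: white plastic cap, 28 mm diameter, 19 mm high, on the bench; bystander. Origin: centre of its underside
- bottle: brown glass reagent bottle with black cap, 52 mm diameter, 107 mm high, on the bench; bystander. Origin: centre of its underside
- mouse: black computer mouse, 108 x 60 x 34 mm, on the bench; bystander. Origin: centre of its underside
- wrench: small open-end wrench, 133 mm long along its y, 5 mm thick, on the bench; bystander. Origin: centre of its underside
There are look-alikes about, which are no part of the job. What is shaped like the blue_filter but turquoise is not meant.

How it is judged:
By the outcome, as a careful person would: the job done as asked, in the order asked, and still so for the second after the job is handed in, while the arm keeps its last pose, push and grip.
It also fails if it takes over 42 s, if anything falls off the work surface, if the arm or the gripper's body presses on something with over 40 N, if the wrist force passes 120 N, or if a joint passes its speed limit or range.

## Robot

A 6-joint arm with a two-finger parallel gripper is mounted at the origin on a cart in front of the work surface, level with it; the furniture and walls round the work are solid. World frame = base frame: x ahead of the robot, y to its left, z up, the work surface at z = 0. Lengths are in m, angles in rad, forces in N, time in s.
With the tool pointing down it reaches from about 0.3 to 0.775 m from the base axis. Payload 14.6 kg.
Tool frame: the origin (TCP) lies at the very end of the fingers, on their centre line; the grasp point (between the pads) lies 19 mm behind it; z points along the fingers, y is the line along which they close (so a half turn about z gives the same grasp; the last joint's range is limited). The gripper opens to 94 mm and grips with 3 to 60 N. Pads are 16 mm wide; open, the fingers measure 119 mm over their backs; the gripper's body (75 mm by 177 mm) begins 78 mm behind the grasp point.
Start: joints at [1.262, 0.3, 1.521, -0, 1.321, -0.067], TCP at [0.132, 0.534, 0.205] pointing down, gripper open.
Joint ranges: [-3.03, 3.03], [-0.79, 2.21], [0.23, 2.52], [-1.04, 4.18], [0, 3.07], [-2.55, 2.55]. Speed limits (rad/s): [2.22, 2.22, 2.57, 3.14, 3.14, 3.14].

## Interface

Orientations are given as [roll, pitch, yaw] about the fixed x, y, z axes, in that order (R = Rz(yaw) Ry(pitch) Rx(roll)).
In Python, from station import ctrl, cams gives the robot as it stands. The module is installed in compiled form; this text tells all that it offers.
- The arm moves only by the tool arm_command, never from a script. Its argument "plan" is a list that holds one entry, the list of rows, each a list of 7 numbers: the shift along the tool's x, y, z in fractions of the full range, 1 being 1 m, then the turn, a rotation vector about the tool's x, y, z in parts of the range, where 1.0 means pi rad, then the closure, from -1 (fully open) to 1 (shut). A call has 1 to 12 rows; each row is the pose to reach, as a shift and turn from the pose commanded when the call began, along the tool's axes at that moment; what a row does not reach only later rows make up. A row lasts 1/10 s, in which the tool goes at most 50 mm and 8.59 degrees, less where a joint would pass 70% of its speed; a pose out of reach is approached as far as the arm can. Shift and turn numbers lie between -1 and 1, and a call with a number outside is refused. A call with a gripper value outside its range is refused whole. The fingers move at their own pace and stop on an object; "squeeze" is the grip in N (left out, the last holds). Time passes only in rows, so rows that repeat a pose let the fingers close. It gives the time, the measured TCP pose, the force, the opening and the grip force at its end, in the units of the state.
- ctrl.get_obs(): the state, without advancing time (a new reading comes with each control period).
- cams.camera(name): name is "side" or "top" or "wrist"; returns (picture, depth): 400x640x3 uint8, blue, green, red; 400x640 float32, m along the optical axis (not along the pixel's ray), 0 where there is no reading.
- cams.camera_info(name): a dict with "fx", "fy", "cx", "cy" (pixels), "dist_coeffs" ([k1, k2, p1, p2, k3] as OpenCV has them; the pictures are not rectified), "world_to_cam" (4x4, takes a point from world to camera coordinates). Camera axes: x right, y down, z forward; pixel columns grow to the right and rows downward; lengths in m; the calibration is good to about 2 mm. A picture is of the moment at which its call begins: read the wrist's pose just before it. camera_info takes no time and is no camera call; for the wrist camera it gives the pose at the moment of the call.
- ctrl.hand_in(): hands the job in; it is judged then, once.
The state is a dict: "time_s": time; "qpos": joint angles; "joint_vel": joint speeds; "tau": joint torques, N m; "ee_pos": TCP position; "eef_rot": TCP orientation; "force": force on the tool from outside, world axes, zero at the start; "moment": the same for the moment, N m; "grip_width": finger opening in m; "grip_force": force on a finger pad.
Only numpy, scipy, OpenCV 4.12 (cv2) and the standard library are available. Lean on these libraries where they do the work, as an engineer would, in place of code of your own. Each camera call takes 0.05 s, during which the arm holds its last target. There are 200 camera calls.

## Working session

There is one attempt and no reset: what is moved stays moved. The work goes in short steps, Python scripts to look and compute and a tool call to move; the robot and the scene stay as the last step left them, time stands still between calls to the robot, and variables do not carry over. Pictures are saved under pics/ and viewed, at most 10 in all, crops included, and the job is handed in when it is done.

Besides the shell and the picture viewer there is one more tool, called after "Emit:" by a JSON object that holds its "op" and its "data". arm_command: Moves the arm, as the interface text tells. Its arguments: {"type":"object","properties":{"plan":{"type":"array"},"squeeze":{"type":"number"}},"required":["plan"]}

```bash
mkdir -p pics; cat > h.py <<'E'
import numpy as np, cv2
from station import ctrl, cams
def grab(n):
    i=cams.camera_info(n); p,d=cams.camera(n); return p,d,i
def world(i,d,us,vs):
    us=np.asarray(us,float).ravel(); vs=np.asarray(vs,float).ravel()
    K=np.array([[i['fx'],0,i['cx']],[0,i['fy'],i['cy']],[0,0,1]])
    n=cv2.undistortPoints(np.stack([us,vs],1)[:,None],K,np.array(i['dist_coeffs'],float))[:,0]
    z=d[vs.astype(int),us.astype(int)] if np.ndim(d) else np.full(len(us),d)
    c=np.c_[n*z[:,None],z]
    T=np.linalg.inv(np.array(i['world_to_cam']))
    return c@T[:3,:3].T+T[:3,3]
E
python3 - <<'E'
from h import *
for n in ('top','side'):
    p,d,i=grab(n); cv2.imwrite(f'pics/{n}0.png',p); np.savez(f'{n}0.npz',p=p,d=d); 
    T=np.linalg.inv(np.array(i['world_to_cam'])); print(n,i['fx'],T.round(3).tolist(),i['dist_coeffs'])
print(ctrl.get_obs())
E
```

```text
top 435.08047361242564 [[0.02, -0.996, 0.085, 0.427], [-1.0, -0.019, 0.011, -0.126], [-0.009, -0.085, -0.996, 1.216], [0.0, 0.0, 0.0, 1.0]] [0.01103922 0.         0.         0.         0.        ]
side 394.55722156968085 [[0.238, -0.605, 0.759, -0.229], [-0.971, -0.149, 0.186, -0.325], [0.001, -0.782, -0.623, 0.727], [0.0, 0.0, 0.0, 1.0]] [-0.0080773  0.         0.         0.         0.       ]
{'time_s': 0.1, 'qpos': array([ 1.26243195e+00,  3.00394999e-01,  1.52152232e+00, -3.96383302e-06,
        1.32068942e+00, -6.65500767e-02]), 'joint_vel': array([-0.00013788, -0.00076769, -0.00169789, -0.00201466,  0.00101058,
        0.00038722]), 'tau': array([ 1.64318983e-03, -5.32645476e+01, -3.53285336e+01,  7.09679537e-02,
        2.35953648e-02, -5.08026960e-05]), 'ee_pos': array([0.13161139, 0.53377956, 0.20495293]), 'eef_rot': array([-3.14058055e+00, -6.36068564e-05,  2.89977930e+00]), 'force': array([1.01757339, 0.45089512, 0.70078757]), 'moment': array([-0.02826607,  0.00487261,  0.00910467]), 'grip_force': 0.0, 'grip_width': 0.09402183250023677}
```

View pics/top0.png

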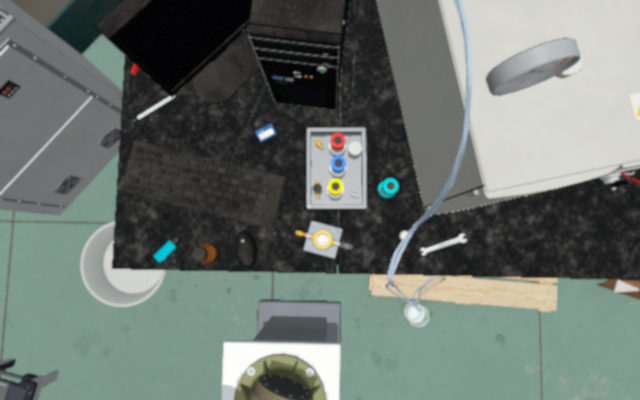

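View pics/side0.png

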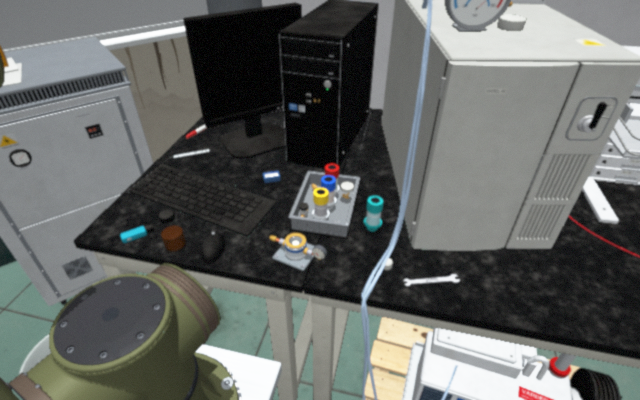

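The top view shows the tray at about (337,168), with red (338,142), blue (339,164) and yellow (335,188) in a row, the turquoise decoy at (388,187) and the purge stand at (322,238). The side view shows blue at (329,183) and the stand mouth at (294,242). Next I measure these.

```bash
python3 - <<'E'
from h import *
for n in ('top','side'):
    z=np.load(n+'0.npz'); p,d=z['p'],z['d']; i=cams.camera_info(n)
    hsv=cv2.cvtColor(p,cv2.COLOR_BGR2HSV)
    for nm,lo,hi in (('blue',(105,130,80),(122,255,255)),('red',(172,130,80),(179,255,255)),('red2',(0,150,80),(5,255,255)),('yel',(22,150,100),(32,255,255)),('brass',(14,80,80),(24,255,255)),('turq',(80,120,80),(98,255,255))):
        m=cv2.inRange(hsv,lo,hi); k,l,s,c=cv2.connectedComponentsWithStats(m)
        for j in range(1,k):
            if s[j,4]>25 and 240<c[j,0]<440 and 100<c[j,1]<270:
                v,u=np.where(l==j); w=world(i,d,u,v); w=w[(w[:,2]>0)&(w[:,2]<.2)]
                if len(w)<5: continue
                zt=np.percentile(w[:,2],90); t=w[w[:,2]>zt-.006]
                print(n,nm,s[j].tolist(),'z90 %.3f'%zt,'top mean',t.mean(0).round(4),'mid',((t.max(0)+t.min(0))/2).round(4),'ext',np.ptp(t,0).round(3))
# tray wall, stand geometry via height map of top
z=np.load('top0.npz'); d=z['d']; i=cams.camera_info('top')
v,u=np.mgrid[110:275,270:420]; w=world(i,d,u,v)
b=w[(w[:,2]<.01)&(w[:,2]>-.03)]; print('bench z',np.median(b[:,2]))
s=w[(abs(w[:,2]-.048)<.008)]; 
q=s[(s[:,0]<.42)]; print('ring pts',len(q),q.mean(0),q.min(0),q.max(0))
q=s[(s[:,0]>.42)]; print('tray',np.percentile(q,[1,99],axis=0))
E
python3 - <<'E'
import cv2
for n,(x0,y0,x1,y1) in {'top':(280,110,420,270),'side':(250,150,400,275)}.items():
    p=cv2.imread(f'pics/{n}0.png')[y0:y1,x0:x1]; cv2.imwrite(f'pics/{n}c.png',cv2.resize(p,None,fx=3.7,fy=3.7,interpolation=cv2.INTER_CUBIC))
E
```

```text
top blue [255, 124, 19, 13, 64] z90 0.021 top mean [0.7398 0.063  0.0182] mid [0.738  0.0639 0.0185] ext [0.028 0.045 0.008]
top blue [332, 156, 13, 16, 132] z90 0.104 top mean [ 0.6294 -0.1445  0.1015] mid [ 0.6292 -0.1442  0.1032] ext [0.037 0.031 0.01 ]
top red2 [331, 133, 13, 16, 121] z90 0.104 top mean [ 0.6895 -0.1411  0.1017] mid [ 0.6893 -0.1407  0.1022] ext [0.038 0.031 0.008]
top yel [329, 179, 13, 16, 118] z90 0.105 top mean [ 0.568  -0.1379  0.1021] mid [ 0.5686 -0.1375  0.1035] ext [0.037 0.031 0.01 ]
top yel [295, 231, 7, 5, 27] z90 0.033 top mean [ 0.4483 -0.0421  0.0308] mid [ 0.4472 -0.0415  0.0318] ext [0.011 0.014 0.009]
top brass [314, 139, 9, 10, 47] z90 0.020 top mean [ 0.6987 -0.09    0.0171] mid [ 0.6987 -0.0901  0.0176] ext [0.025 0.02  0.007]
top brass [295, 230, 9, 7, 55] z90 0.032 top mean [ 0.4479 -0.0437  0.0305] mid [ 0.4472 -0.044   0.0317] ext [0.011 0.019 0.009]
top brass [311, 230, 24, 19, 190] z90 0.052 top mean [ 0.4327 -0.1062  0.0497] mid [ 0.432  -0.106   0.0509] ext [0.048 0.048 0.01 ]
top turq [377, 177, 23, 22, 320] z90 0.099 top mean [ 0.57
[... 934 characters left out ...]
0.049 ] mid [ 0.4315 -0.1079  0.049 ] ext [0.052 0.05  0.006]
side brass [269, 235, 8, 7, 43] z90 0.031 top mean [ 0.4459 -0.0436  0.0296] mid [ 0.4458 -0.0429  0.0295] ext [0.013 0.016 0.007]
side turq [367, 195, 17, 19, 249] z90 0.098 top mean [ 0.5705 -0.2814  0.0967] mid [ 0.5733 -0.281   0.0961] ext [0.04  0.037 0.008]
side turq [363, 217, 20, 14, 101] z90 0.027 top mean [ 0.5618 -0.2823  0.0254] mid [ 0.5662 -0.2807  0.0251] ext [0.039 0.046 0.007]
bench z -0.00011674507127490408
ring pts 93 [ 0.4143184  -0.13402228  0.04964769] [ 0.40774266 -0.32589802  0.04067611] [ 0.41993873 -0.08460469  0.05595266]
tray [[ 0.42320082 -0.35768607  0.04043169]
 [ 0.75768398 -0.05948019  0.05487661]]
```

View pics/topc.png

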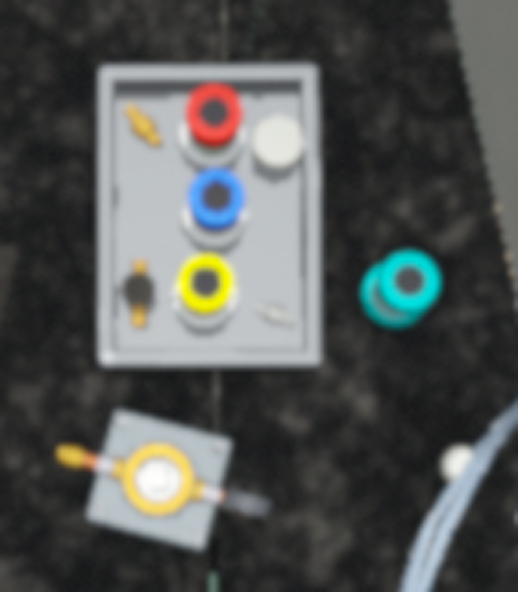

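The crop confirms it: the blue filter is the middle one, at (216,197) in the crop, and the stand's ring is at (158,480). Both cameras agree on blue at about (0.629,-0.145), top at 0.102, and on the socket at about (0.432,-0.107), mouth at 0.050. I'll move over the blue filter.

```bash
cat >> h.py <<'E'
from scipy.spatial.transform import Rotation as Rt
def delta(pos,rpy):
    o=ctrl.get_obs(); R=Rt.from_euler('xyz',o['eef_rot']); G=Rt.from_euler('xyz',rpy)
    print('t %.2f'%o['time_s'],'pos',o['ee_pos'].round(4),'rpy',o['eef_rot'].round(4),'F',o['force'].round(1),'M',o['moment'].round(2),'w %.4f'%o['grip_width'],'g %.1f'%o['grip_force'])
    print('shift mm',(R.inv().apply(np.array(pos)-o['ee_pos'])*1e3).round(1),'rot',(R.inv()*G).as_rotvec().round(3))
E
python3 -c "
from h import *
delta([.61,-.14,.24],[np.pi,0,np.pi])"
```

```text
t 0.10 pos [0.1316 0.5338 0.205 ] rpy [-3.1406e+00 -1.0000e-04  2.8998e+00] F [1.  0.5 0.7] M [-0.03  0.    0.01] w 0.0940 g 0.0
shift mm [-625.8 -539.7  -34.5] rot [-0.001 -0.    -0.242]
```

The manual's scale: shifts go in shares of 1 m and turns go in shares of pi rad. Converting my numbers, -410 mm is -0.41, -380 mm is -0.38, -0.242 rad is -0.077.

Emit:
{"op": "arm_command", "data": {"plan": [[[-0.03,-0.026,-0.035,0,0,-0.0064,-1],[-0.065,-0.056,-0.035,0,0,-0.0127,-1],[-0.1,-0.086,-0.035,0,0,-0.0191,-1],[-0.135,-0.116,-0.035,0,0,-0.0255,-1],[-0.17,-0.146,-0.035,0,0,-0.0318,-1],[-0.205,-0.177,-0.035,0,0,-0.0382,-1],[-0.24,-0.207,-0.035,0,0,-0.0446,-1],[-0.275,-0.237,-0.035,0,0,-0.0509,-1],[-0.31,-0.267,-0.035,0,0,-0.0573,-1],[-0.345,-0.297,-0.035,0,0,-0.0637,-1],[-0.38,-0.327,-0.035,0,0,-0.07,-1],[-0.41,-0.352,-0.035,0,0,-0.077,-1]]], "squeeze": 25}}

```text
time_s: 1.3
ee_pos: [0.4463, 0.0919, 0.2403]
eef_rot: [-3.142, -0.0, -3.141]
force: [-0.5, 0.6, -0.8]
grip_width: 0.0939
grip_force: 0.0
```

```bash
python3 -c "
from h import *
delta([.61,-.14,.24],[np.pi,0,np.pi])"
```

```text
t 1.30 pos [0.4463 0.0919 0.2403] rpy [-3.1415e+00 -2.0000e-04 -3.1414e+00] F [-0.5  0.6 -0.8] M [ 0.08 -0.04 -0.04] w 0.0939 g 0.0
shift mm [-163.6 -232.     0.3] rot [-0. -0.  0.]
```

Scaled: -232 mm is -0.232, -163 mm is -0.163.

Emit:
{"op": "arm_command", "data": {"plan": [[[-0.02,-0.028,0,0,0,0,-1],[-0.046,-0.064,0,0,0,0,-1],[-0.072,-0.102,0,0,0,0,-1],[-0.098,-0.14,0,0,0,0,-1],[-0.124,-0.178,0,0,0,0,-1],[-0.148,-0.212,0,0,0,0,-1],[-0.163,-0.232,0,0,0,0,-1],[-0.163,-0.232,0,0,0,0,-1],[-0.163,-0.232,0,0,0,0,-1]]]}}

```text
time_s: 2.2
ee_pos: [0.6083, -0.1379, 0.2397]
eef_rot: [3.141, -0.001, 3.141]
force: [0.9, -0.3, 0.4]
grip_width: 0.0941
grip_force: 0.0
```

```bash
python3 -c "
from h import *
p,d,i=grab('wrist'); cv2.imwrite('pics/w1.png',p); np.savez('w1.npz',p=p,d=d,T=i['world_to_cam'])
print(i['fx'],np.linalg.inv(np.array(i['world_to_cam'])).round(3).tolist(),i['dist_coeffs'])
delta([.629,-.145,.15],[np.pi,0,np.pi])"
```

```text
276.3401221495732 [[0.001, 0.959, 0.285, 0.524], [1.0, -0.001, -0.0, -0.137], [-0.0, 0.285, -0.959, 0.418], [0.0, 0.0, 0.0, 1.0]] [-0.04107325  0.          0.          0.          0.        ]
t 2.25 pos [ 0.6082 -0.1373  0.2401] rpy [ 3.1412e+00 -7.0000e-04 -3.1412e+00] F [ 0.2 -0.7  0.4] M [-0.01  0.03  0.02] w 0.0939 g 0.0
shift mm [-20.9  -7.7  90.1] rot [ 0.    -0.001  0.   ]
```

View pics/w1.png

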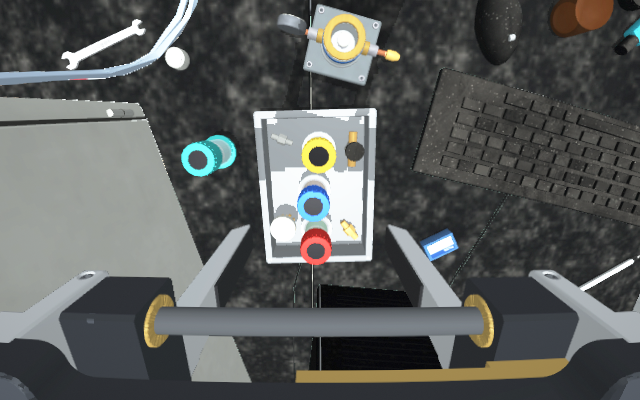

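The wrist view shows yellow (318,155), blue (313,205), red (316,248) and the stand ring (343,38). All three are in good view, with the fingers at (230,250) and (410,250). I'll measure blue and the ring from this picture.

```bash
python3 - <<'E'
from h import *
z=np.load('w1.npz'); p,d=z['p'],z['d']; i=dict(cams.camera_info('wrist')); i['world_to_cam']=z['T']
v,u=np.mgrid[0:290,230:400]; w=world(i,d,u,v)
def fit(q):  # circle of the outline of a top face
    h=cv2.convexHull((q[:,:2]*1e4).astype(np.float32))[:,0]/1e4
    return np.array(cv2.minEnclosingCircle((h*1e3).astype(np.float32))[0])/1e3, cv2.minEnclosingCircle((h*1e3).astype(np.float32))[1]
for nm,c,r,lo,hi in (('blue',(.629,-.145),.03,.096,.11),('red',(.689,-.141),.03,.096,.11),('yel',(.5685,-.138),.03,.096,.11),('ring',(.432,-.107),.032,.045,.055)):
    q=w[(np.hypot(w[:,0]-c[0],w[:,1]-c[1])<r)&(w[:,2]>lo)&(w[:,2]<hi)]
    print(nm,len(q),'z',np.median(q[:,2]).round(4),'mid',((q.max(0)+q.min(0))/2).round(4),np.ptp(q,0).round(4),fit(q))
E
```

```text
blue 816 z 0.1014 mid [ 0.6311 -0.144   0.0999] [0.0393 0.0393 0.0076] (array([ 0.6309295, -0.1438967]), 20.265491485595703)
red 696 z 0.1014 mid [ 0.6902 -0.1413  0.0999] [0.0381 0.0399 0.0077] (array([ 0.69010846, -0.14095641]), 20.38542366027832)
yel 933 z 0.1015 mid [ 0.5704 -0.1378  0.1003] [0.0401 0.0397 0.0084] (array([ 0.57073126, -0.13736618]), 20.359500885009766)
ring 937 z 0.0491 mid [ 0.4337 -0.1062  0.0484] [0.0507 0.051  0.0068] (array([ 0.43369315, -0.10623647]), 25.90245246887207)
```

Scaled: 173 mm is 0.173, 168 mm is 0.168.

Emit:
{"op": "arm_command", "data": {"plan": [[[-0.008,-0.003,0.02,0,0,0,-1],[-0.017,-0.005,0.05,0,0,0,-1],[-0.022,-0.0065,0.085,0,0,0,-1],[-0.022,-0.0065,0.115,0,0,0,-1],[-0.022,-0.0065,0.14,0,0,0,-1],[-0.022,-0.0065,0.158,0,0,0,-1],[-0.022,-0.0065,0.168,0,0,0,-1],[-0.022,-0.0065,0.173,0,0,0,-1],[-0.022,-0.0065,0.173,0,0,0,-1],[-0.022,-0.0065,0.173,0,0,0,-1]]]}}

```text
time_s: 3.25
ee_pos: [0.6309, -0.1443, 0.0686]
eef_rot: [-3.141, 0.001, -3.141]
force: [-0.1, 1.0, 0.2]
grip_width: 0.094
grip_force: 0.0
```

```bash
python3 - <<'E'
from h import *
p,d,i=grab('wrist'); cv2.imwrite('pics/w2.png',p)
delta([.631,-.144,.067],[np.pi,0,np.pi])
v,u=np.mgrid[0:400,150:500]; w=world(i,d,u,v); c=(.631,-.144)
q=w[(np.hypot(w[:,0]-c[0],w[:,1]-c[1])<.024)&(w[:,2]>.094)&(w[:,2]<.108)]
print(len(q),q.min(0),q.max(0),(q.min(0)+q.max(0))/2)
E
```

```text
t 3.30 pos [ 0.631  -0.1444  0.0686] rpy [-3.1411e+00  1.6000e-03 -3.1413e+00] F [0.5 0.1 0.2] M [0.03 0.04 0.06] w 0.0940 g 0.0
shift mm [-0.   0.4  1.6] rot [-0.     0.002  0.   ]
3270 [ 0.61045061 -0.16379473  0.0940339 ] [ 0.65041187 -0.12375869  0.10343489] [ 0.63043124 -0.14377671  0.09873439]
```

View pics/w2.png

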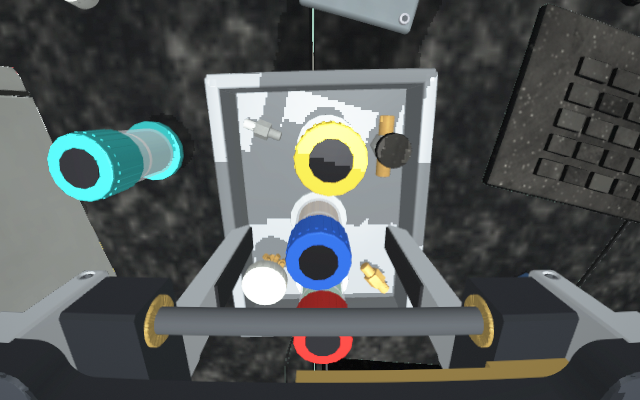

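Blue (318,253) is centred between the pads at (232,262) and (405,262), and the neighbours and jar are clear. Closing the fingers.

Scaled: 1.5 mm is 0.0015, 0.5 mm is 0.0005.

Emit:
{"op": "arm_command", "data": {"plan": [[[0,0.0005,0.0015,0,0,0,0],[0,0.0005,0.0015,0,0,0,0.3],[0,0.0005,0.0015,0,0,0,1],[0,0.0005,0.0015,0,0,0,1],[0,0.0005,0.0015,0,0,0,1],[0,0.0005,0.0015,0,0,0,1],[0,0.0005,0.0015,0,0,0,1],[0,0.0005,0.0015,0,0,0,1]]], "squeeze": 40}}

```text
time_s: 4.1
ee_pos: [0.6305, -0.1439, 0.066]
eef_rot: [-3.142, -0.0, -3.141]
force: [-0.1, -0.0, -0.6]
grip_width: 0.0399
grip_force: 40.0
```

Scaled: -132 mm is -0.132, -125 mm is -0.125.

Emit:
{"op": "arm_command", "data": {"plan": [[[0,0,-0.005,0,0,0,1],[0,0,-0.015,0,0,0,1],[0,0,-0.035,0,0,0,1],[0,0,-0.06,0,0,0,1],[0,0,-0.085,0,0,0,1],[0,0,-0.11,0,0,0,1],[0,0,-0.125,0,0,0,1],[0,0,-0.132,0,0,0,1],[0,0,-0.132,0,0,0,1]]]}}

```text
time_s: 5.0
ee_pos: [0.6307, -0.1439, 0.1985]
eef_rot: [-3.141, 0.001, -3.141]
force: [-0.1, 0.1, -1.7]
grip_width: 0.0397
grip_force: 40.0
```

```bash
python3 -c "
from h import *
delta([.4335,-.1063,.198],[np.pi,0,np.pi])"
```

```text
t 5.00 pos [ 0.6307 -0.1439  0.1985] rpy [-3.1414e+00  8.0000e-04 -3.1414e+00] F [-0.1  0.1 -1.7] M [ 0.03  0.04 -0.01] w 0.0397 g 40.0
shift mm [197.1  37.7   0.3] rot [-0.     0.001  0.   ]
```

Scaled: 197 mm is 0.197, 37.7 mm is 0.0377.

Emit:
{"op": "arm_command", "data": {"plan": [[[0.01,0.002,0,0,0,0,1],[0.03,0.006,0,0,0,0,1],[0.06,0.0115,0,0,0,0,1],[0.095,0.018,0,0,0,0,1],[0.13,0.025,0,0,0,0,1],[0.16,0.0305,0,0,0,0,1],[0.18,0.0345,0.015,0,0,0,1],[0.193,0.037,0.035,0,0,0,1],[0.197,0.0377,0.05,0,0,0,1],[0.197,0.0377,0.055,0,0,0,1],[0.197,0.0377,0.055,0,0,0,1],[0.197,0.0377,0.055,0,0,0,1]]]}}

```text
time_s: 6.2
ee_pos: [0.4339, -0.1063, 0.1432]
eef_rot: [-3.142, 0.0, -3.141]
force: [0.5, -0.1, -1.4]
grip_width: 0.0394
grip_force: 40.0
```

```bash
python3 - <<'E'
from h import *
p,d,i=grab('wrist'); ps,ds,js=grab('side'); pt,dt,jt=grab('top')
cv2.imwrite('pics/w3.png',np.vstack([cv2.resize(p[:,170:470],None,fx=.9,fy=.9)]))
cv2.imwrite('pics/s3.png',cv2.resize(ps[160:290,210:380],None,fx=4,fy=4))
delta([.4335,-.1063,.143],[np.pi,0,np.pi])
for nm,(a,b,k) in {'w':(p,d,i),'t':(pt,dt,jt),'s':(ps,ds,js)}.items():
    v,u=np.mgrid[0:400,100:540]; w=world(k,b,u,v)
    hsv=cv2.cvtColor(a,cv2.COLOR_BGR2HSV)[v.ravel(),u.ravel()]
    n=np.hypot(w[:,0]-.4335,w[:,1]+.1063)<.034
    bl=n&(hsv[:,0]>100)&(hsv[:,0]<125)&(hsv[:,1]>120)&(w[:,2]>.1)
    rg=n&(w[:,2]>.042)&(w[:,2]<.056)
    for l,m in(('cap',bl),('ring',rg)):
        q=w[m]
        if len(q)>5: print(nm,l,len(q),'mid',((q.min(0)+q.max(0))/2).round(4),'lo',q.min(0).round(4),'hi',q.max(0).round(4))
E
```

```text
t 6.35 pos [ 0.4339 -0.1064  0.1434] rpy [-3.1414e+00  7.0000e-04 -3.1414e+00] F [ 0.2 -0.3 -1.6] M [ 0.03  0.07 -0.01] w 0.0396 g 40.0
shift mm [0.4 0.1 0.4] rot [-0.     0.001  0.   ]
w cap 3021 mid [ 0.434  -0.1057  0.1619] lo [ 0.414  -0.1256  0.1434] hi [ 0.454  -0.0858  0.1805]
w ring 684 mid [ 0.4234 -0.1057  0.0469] lo [ 0.4077 -0.1314  0.042 ] hi [ 0.439  -0.08    0.0519]
s cap 269 mid [ 0.4323 -0.106   0.1636] lo [ 0.4111 -0.1256  0.1443] hi [ 0.4535 -0.0864  0.1829]
s ring 206 mid [ 0.4308 -0.108   0.0473] lo [ 0.4045 -0.1333  0.0422] hi [ 0.4571 -0.0827  0.0524]
```

View pics/w3.png

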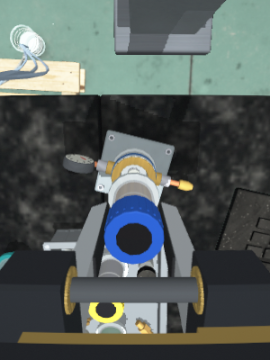

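View pics/s3.png

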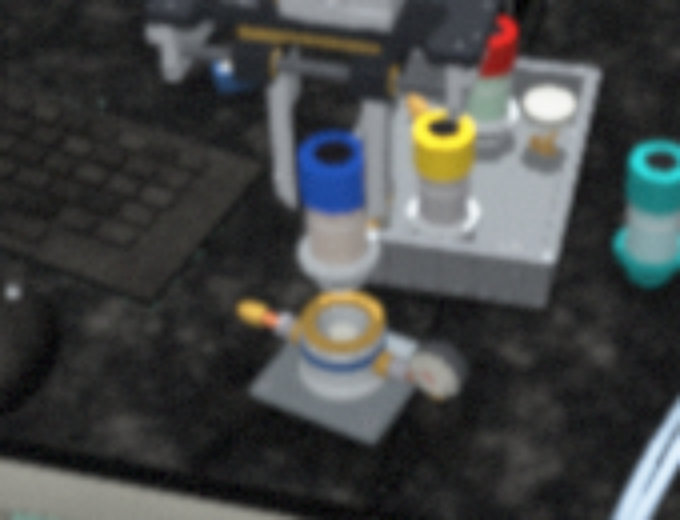

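The side view shows the filter upright at (335,220) over the blue-banded socket (345,340). The wrist view agrees, with the offset under 1 mm. Lowering it into the mouth.

Scaled: 38 mm is 0.038, 36 mm is 0.036.

Emit:
{"op": "arm_command", "data": {"plan": [[[0,0,0.008,0,0,0,1],[0,0,0.018,0,0,0,1],[0,0,0.026,0,0,0,1],[0,0,0.03,0,0,0,1],[0,0,0.033,0,0,0,1],[0,0,0.036,0,0,0,1],[0,0,0.038,0,0,0,1],[0,0,0.038,0,0,0,1]]]}}

```text
time_s: 7.15
ee_pos: [0.4335, -0.1062, 0.1048]
eef_rot: [3.142, -0.0, -3.141]
force: [-0.4, 0.7, -1.0]
grip_width: 0.0395
grip_force: 40.0
```

```bash
python3 -c "
from h import *
delta([.4337,-.1063,.092],[np.pi,0,np.pi])"
```

```text
t 7.15 pos [ 0.4335 -0.1062  0.1048] rpy [ 3.1415e+00 -1.0000e-04 -3.1413e+00] F [-0.4  0.7 -1. ] M [ 0.05  0.03 -0.08] w 0.0395 g 40.0
shift mm [-0.2 -0.1 12.8] rot [ 0. -0.  0.]
```

The nose is inside the bore with no side force. Next onto the valve.

Scaled: 10.5 mm is 0.0105, 9.5 mm is 0.0095.

Emit:
{"op": "arm_command", "data": {"plan": [[[0,0,0.002,0,0,0,1],[0,0,0.004,0,0,0,1],[0,0,0.006,0,0,0,1],[0,0,0.008,0,0,0,1],[0,0,0.0095,0,0,0,1],[0,0,0.0105,0,0,0,1],[0,0,0.0105,0,0,0,1],[0,0,0.0105,0,0,0,1]]]}}

```text
time_s: 7.95
ee_pos: [0.4338, -0.1063, 0.0947]
eef_rot: [-3.141, 0.001, -3.141]
force: [-0.9, 0.2, 5.7]
grip_width: 0.0395
grip_force: 40.0
```

Scaled: 3 mm is 0.003, 2.4 mm is 0.0024.

Emit:
{"op": "arm_command", "data": {"plan": [[[0,0,0.0006,0,0,0,1],[0,0,0.0012,0,0,0,1],[0,0,0.0018,0,0,0,1],[0,0,0.0024,0,0,0,1],[0,0,0.003,0,0,0,1],[0,0,0.003,0,0,0,1],[0,0,0.003,0,0,0,1]]]}}

```text
time_s: 8.65
ee_pos: [0.4339, -0.1063, 0.0919]
eef_rot: [-3.141, 0.001, -3.141]
force: [-1.1, 0.8, 8.0]
grip_width: 0.0393
grip_force: 40.0
```

Emit:
{"op": "arm_command", "data": {"plan": [[[0,0,0.0003,0,0,0,1],[0,0,0.0006,0,0,0,1],[0,0,0.0006,0,0,0,1],[0,0,0.0006,0,0,0,1]]]}}

```text
time_s: 9.05
ee_pos: [0.434, -0.1064, 0.0918]
eef_rot: [-3.141, 0.001, -3.141]
force: [-3.7, 0.8, 16.1]
grip_width: 0.0393
grip_force: 40.0
```

The force rose sharply with no further travel, so the flange is on the ring. I'll lean a little more and ease off the small side load.

Scaled: 0.4 mm is 0.0004, 0.3 mm is 0.0003.

Emit:
{"op": "arm_command", "data": {"plan": [[[0.0003,0,0.0002,0,0,0,1],[0.0003,0,0.0004,0,0,0,1],[0.0003,0,0.0004,0,0,0,1],[0.0003,0,0.0004,0,0,0,1],[0.0003,0,0.0004,0,0,0,1]]]}}

```text
time_s: 9.55
ee_pos: [0.434, -0.1064, 0.0918]
eef_rot: [-3.141, 0.002, -3.141]
force: [-4.1, 1.2, 20.1]
grip_width: 0.0395
grip_force: 40.0
```

```bash
python3 - <<'E'
from h import *
ps,ds,js=grab('side'); p,d,i=grab('wrist')
a=cv2.resize(ps[160:290,230:360],None,fx=3,fy=3); b=cv2.resize(p[100:360,190:450],(390,390))
cv2.imwrite('pics/s4.png',np.hstack([a,b]))
delta([.4337,-.1063,.092],[np.pi,0,np.pi])
v,u=np.mgrid[0:400,100:540]; w=world(i,d,u,v)
q=w[(np.hypot(w[:,0]-.4337,w[:,1]+.1063)<.024)&(w[:,2]>.115)&(w[:,2]<.14)]
print('cap top',np.percentile(q[:,2],[50,90,99]).round(4),((q.min(0)+q.max(0))/2).round(4))
E
```

```text
t 9.65 pos [ 0.434  -0.1064  0.0918] rpy [-3.1410e+00  2.3000e-03 -3.1414e+00] F [-3.8  1.7 20.8] M [0.69 0.89 0.04] w 0.0394 g 40.0
shift mm [ 0.3  0.1 -0.2] rot [-0.001  0.002  0.   ]
cap top [0.1273 0.1285 0.1382] [ 0.4341 -0.1064  0.1275]
```

View pics/s4.png

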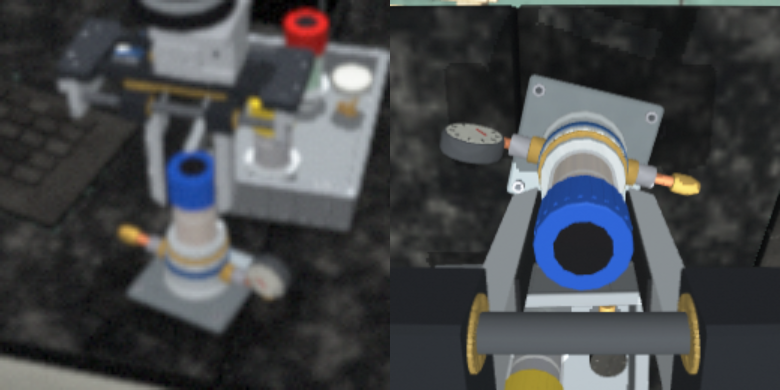

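Both views show the filter upright in the blue-banded socket, with its flange flat on the ring at (195,240). The cap top is at 0.128 as expected, and the arm holds a steady 20 N or so. Handing in.

```bash
python3 -c "
from station import ctrl
print(ctrl.hand_in())"
```

```text
the job is handed in; nothing more can be done
None
```

The blue filter is upright in the blue-banded purge stand with its flange down on the seat ring, still gripped at 40 N and pressed down with about 20 N; I handed the job in at about 9.7 s, and the hand-in returned no verdict.

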